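# Lock a forceps rest into the clean bench's channel with a quarter turn

## Task

Pick up the loose blue forceps rest and lower its spring nut into the slot of the lipped channel, between the two pairs of green bands. Press it down gently against its spring (never with more than 30 N), give it a quarter turn so that the nut's grooves catch the channel lips, then let it go standing there locked crosswise, like the white one already fitted. Leave the jars, beaker, bottle, tape roll and forceps where they stand.

Things in the scene. Friction and masses are not known exactly. Their poses are not given: they have to be found in the camera images.
- rest_grip (a point): Centre of the grip of the loose blue forceps rest: a block 36 mm long (x), 14 mm wide (y), 28 mm high (z), held across the 14 mm; two horns at its x ends rise to 25 mm above this point. The rest, 0.1 to 0.18 kg, starts upright on the bench, this point 62 mm above its foot's underside. Half a turn about z makes no difference. Neck below: 12 mm thick.
- rest: The same rest, same axes; origin at the underside of its extended foot, 62 mm under the grip centre. Foot plate 32 x 17 x 4 mm, sprung: 5 N starts it, 12 N pushes it up its full 7 mm to a hard stop. Above it the steel nut, 38 (x) x 18 (y) mm, from 12 to 22 mm up; its top has two grooves along y, 4 mm deep, 9 to 16 mm either side of centre, 3 mm teeth outside.
- rail_mark (a point): Point at bench height below the slot's middle, midway between the green bands (inner edges 29 mm off along x). x along the channel, y across, z up. Channel's top: fixed in each run but NOT measured, 43.5 to 59.5 mm above the bench (levelling screws): feel for it. Nut goes in with its x along the channel; the foot meets the floor with the grip centre 36.5 mm above the channel's top.
- rail: Fixed grey base plate 300 x 90 x 8 mm (origin and axes as rail_mark) with the aluminium channel, 308 long, 53 wide, 29.5 high. Slot 22 mm wide; rims 3 mm thick hang 9 mm from its top; inside 47 wide, floor 25.5 below its top. Pressed 5.5 to 7 mm past floor contact the nut turns freely, either way; turned 90 deg it springs up into the rims. A fitted white rest stands at x = -125 mm.
- rail_slot (a point): The same point as rail_mark but 51.5 mm above the bench: the middle height of the channel's top, whose true height lies within 8 mm of it. When locked, the rest's grip centre is 35 mm above the channel's true top.
- jar_a: Culture jar, clear with a white cap, 62 mm across, 85 mm high; origin under its centre. To be left alone.
- jar_b: Culture jar, clear with a white cap, 62 mm across, 85 mm high; origin under its centre. To be left alone.
- jar_c: Culture jar, clear with a white cap, 62 mm across, 85 mm high; origin under its centre. To be left alone.
- beaker: Empty glass beaker, 66 mm across, 85 mm high; origin under its centre. To be left alone.
- pump_bottle: Turquoise bottle with a white cap, 68 mm across, 150 mm high; origin under its centre. To be left alone.
- tape_roll: Amber roll of tape lying flat, 84 mm across, 40 mm high; origin under its centre. To be left alone.
- forceps: Steel forceps lying on the bench, about 180 mm long along x, 20 mm wide, 5 mm high; origin under the middle. To be left alone.
There are look-alikes about, which are no part of the job. Of the things like the rest, leave any that is orange or turquoise; of the rest the smaller one is meant.

How it is judged (in metres and radians):
On the way:
1. the nut is down between the channel lips, between the green bands, lengthwise (not yet turned) (z of rest_grip in the frame of rail_mark below 0.096 m and x of rest_grip in the frame of rail_mark between -0.022 and 0.022 m and y of rest_grip in the frame of rail_mark between -0.005 and 0.005 m and angle between rest_grip's own z axis and vertical below 0.15 rad and angle between the x axis of rest_grip and the x axis of rail_mark, either way round below 0.25 rad), for 0.1 s.
At the end, for the whole second after the job is handed in: The rest stands upright (0.15 rad) with its nut crosswise (0.2 rad) under the lips: grip centre under 96 mm above the bench, within 5 mm of the slot's middle line and 22 mm of the midpoint between the bands; at rest, let go (z of rest_grip in the frame of rail_mark below 0.096 m and x of rest_grip in the frame of rail_mark between -0.022 and 0.022 m and y of rest_grip in the frame of rail_mark between -0.005 and 0.005 m and angle between rest_grip's own z axis and vertical below 0.15 rad and angle between the x axis of rest_grip and the y axis of rail_mark, either way round below 0.2 rad and linear speed of rest below 0.02 m/s and angular speed of rest below 0.2 rad/s and contact force between rest and the fingers below 0.1 N and contact force between rest and rail above 0.1 N); the robot touches nothing.
It fails at once if the rest is pressed on, pulled at or jammed in the channel with more than 30 N (contact force between rest and rail above 30 N).
It fails at once if a jar, the beaker, the bottle, the tape roll or the forceps is pushed away (over 30 mm) (distance of any of jar_a, jar_b, jar_c, beaker, pump_bottle, tape_roll, forceps from where it was at the start of the episode above 0.03 m).
It also fails if it takes over 72 s, if anything falls off the work surface, if the arm or the gripper's body presses on something with over 40 N, if the wrist force passes 120 N, or if a joint passes its speed limit or range.

## Robot

A 7-joint arm with a two-finger parallel gripper is mounted at the origin on the work surface. World frame = base frame: x ahead of the robot, y to its left, z up, the work surface at z = 0. Lengths are in m, angles in degrees, forces in N, time in s.
With the tool pointing down it reaches from about 0.4 to 0.875 m from the base axis. Payload 4.4 kg.
Tool frame: the origin (TCP) lies at the very end of the fingers, on their centre line; the grasp point (between the pads) lies 19 mm behind it; x points along the fingers, y is the direction in which the jaws open and shut, and the axes are right-handed (so a half turn about x gives the same grasp; the last joint's range is limited). The gripper opens to 85 mm and grips with 20 to 120 N. Pads are 22 mm wide; open, the fingers measure 114 mm over their backs; the gripper's body (76 mm by 85 mm) begins 54 mm behind the grasp point. The pads swing forward as they close: fully open they stand 13 mm farther back than shut.
Start: joints at [70.944, 36.005, 2.206, 86.941, -1.547, 57.084, -1.146], TCP at [0.171, -0.627, 0.231] pointing down, gripper open.
Joint ranges: [-175.42, 175.42], [-21.48, 121.26], [-71.46, 75.88], [10.55, 141.38], [-63.04, 243.04], [13.31, 113.54], [-168.57, 168.57]. Speed limits (degrees/s): [147.25, 147.25, 180, 180, 180, 180, 180].

## Interface

Orientations are given as a 3x3 rotation matrix whose columns are the frame's x, y, z axes.
In Python, from cell import manip gives the robot as it stands.
- The arm moves only by the tool move_arm, never from a script. Its arguments are lists of equal length, an entry for each row: "travel": the shift along the tool's x, y, z as a fraction of full scale, a list of three; "turn": the turn, a rotation vector about the tool's x, y, z as a fraction of full scale, a list of three; "jaw": the opening, from -1 (shut) to 1 (fully open), so that 0 is half open. In form: {"travel": [[dx, dy, dz], ...], "turn": [[wx, wy, wz], ...], "jaw": [jaw, ...]}. A call has 1 to 10 rows; each row shifts and turns the commanded pose from where the row before left it, along the tool's axes as they then stand; what a row does not reach is not made up. Full scale, the value 1, is 20 mm for a shift and 6 degrees for a turn. A row lasts 1/8 s, in which the tool goes at most 62.5 mm and 10.7 degrees, less where a joint would pass 70% of its speed; a pose out of reach is approached as far as the arm can. A call with a number of a shift or a turn outside -1 to 1 is refused whole. A call with a gripper value outside its range is refused whole. The fingers move at their own pace and stop on an object; "grip_force" is the grip in N (left out, the last holds). Time passes only in rows, so rows that do not move let the fingers close. It gives the time, the measured TCP pose, the force and the opening at its end, in the units of the state.
- manip.read_state(): the state, without advancing time (a new reading comes with each control period).
- manip.snapshot(name): name is "scene" or "top"; returns a dict with "img" (480x640x3 uint8, blue, green, red), "range_z" (480x640 float32, m along the optical axis (not along the pixel's ray), 0 where there is no reading), "intrinsics" (3x3 intrinsics, pixels), "dist_coeffs" ([k1, k2, p1, p2, k3] as OpenCV has them; the pictures are not rectified), "T" (4x4, takes a point from camera to world coordinates). Camera axes: x right, y down, z forward; pixel columns grow to the right and rows downward; lengths in m; the calibration is good to about 2 mm. A picture is of the moment at which its call begins.
- manip.sign_off(): hands the job in, once; it reports no verdict.
Trained networks look in the newest picture that a camera, given by its name, has taken for a name from the list of things; names that differ only in an ending like _2 or _b are one class to them, and where a whole thing is asked for, a point or a joint stands for the part that bears it (a point fixed in the world has none). Each returns a list of dicts, best first, with "confidence" (0 to 1); they miss things now and then, are a little off and sometimes report something else, mostly with a low value. They report only what shows in the picture. A call takes as long as a camera call. They do not tell look-alikes from the thing itself.
- manip.regions_of(camera, thing): "pixels" (480x640 bool, what is visible of it) and "extent" ([left, top, right, bottom] in pixels, round what is visible of it).
The state is a dict: "clock": time; "joint_positions": joint angles; "joint_vel": joint speeds; "tau": joint torques, N m; "eef_pos": TCP position; "eef_rot": TCP orientation; "contact_force": force on the tool from outside, world axes, zero at the start; "torque": the same for the moment, N m; "grip_width": finger opening in m.
Only numpy, scipy, OpenCV 4.12 (cv2) and the standard library are available. Lean on these libraries where they do the work, as an engineer would, in place of code of your own. Each camera call takes 0.05 s, during which the arm holds its last target.

## Working session

There is one attempt and no reset: what is moved stays moved. The work goes in short steps, Python scripts to look and compute and a tool call to move; the robot and the scene stay as the last step left them, time stands still between calls to the robot, and variables do not carry over. Pictures are saved under pics/ and viewed, and the job is handed in when it is done.

Besides the shell and the picture viewer there is one more tool, called after ">>>" as name(argument=value, ...) on one line, values as JSON. move_arm: Moves the arm, as the interface text tells. Its arguments: {"type":"object","properties":{"travel":{"type":"array"},"turn":{"type":"array"},"jaw":{"type":"array"},"grip_force":{"type":"number"}},"required":["travel","turn","jaw"]}

```bash
mkdir -p pics; ls
cat > h.py <<'E'
import numpy as np, cv2
from cell import manip
def st():
    s=manip.read_state(); print('t',s['clock'],'p',np.round(s['eef_pos'],4),'F',np.round(s['contact_force'],1),'w',round(s['grip_width'],4)); print(np.round(s['eef_rot'],3)); print('q',np.round(s['joint_positions'],1)); return s
E
python3 - <<'E'
from h import *
st()
for n in ('scene','top'):
    d=manip.snapshot(n); cv2.imwrite(f'pics/{n}0.png',d['img']); np.savez(f'{n}0.npz',**d)
    print(n,np.round(d['T'],3),d['intrinsics'],d['dist_coeffs'])
    for th in ('rest','rail'):
        for r in manip.regions_of(n,th): print(n,th,r['confidence'],r['extent'],r['pixels'].sum())
E
```

```text
pics
t 0.0 p [ 0.1712 -0.6264  0.2304] F [0.3 0.4 0.1] w 0.0855
[[-0.001  0.264 -0.965]
 [ 0.002 -0.965 -0.264]
 [-1.    -0.002 -0.   ]]
q [70.9 36.1  2.2 87.  -1.5 57.1 -1.1]
scene [[-0.728  0.527 -0.439  1.06 ]
 [ 0.685  0.576 -0.445  0.423]
 [ 0.018 -0.625 -0.781  0.955]
 [ 0.     0.     0.     1.   ]] [[553.38752161   0.         316.63440393]
 [  0.         553.38752161 237.16582882]
 [  0.           0.           1.        ]] [-0.02897001  0.          0.          0.          0.        ]
scene rest 0.88 [440.4, 278.2, 460.7, 311.6] 459
scene rest 0.86 [370.3, 285.3, 397.5, 346.9] 1065
scene rest 0.72 [486.3, 261.3, 512.0, 299.0] 329
scene rest 0.66 [427.0, 235.6, 461.7, 274.2] 837
scene rail 0.75 [223.0, 168.4, 356.6, 256.0] 5861
top [[ 0.018 -0.995  0.102  0.453]
 [-1.    -0.018  0.005 -0.087]
 [-0.003 -0.102 -0.995  1.284]
 [ 0.     0.     0.     1.   ]] [[454.42501688   0.         329.95567351]
 [  0.         454.42501688 246.54448419]
 [  0.           0.           1.        ]] [-0.11112047  0.          0.          0.          0.        ]
top rest 0.73 [208.6, 323.4, 223.3, 335.3] 155
top rest 0.51 [244.6, 305.1, 267.3, 320.8] 210
top rail 0.92 [337.8, 211.6, 403.3, 327.9] 3571
```

View pics/scene0.png

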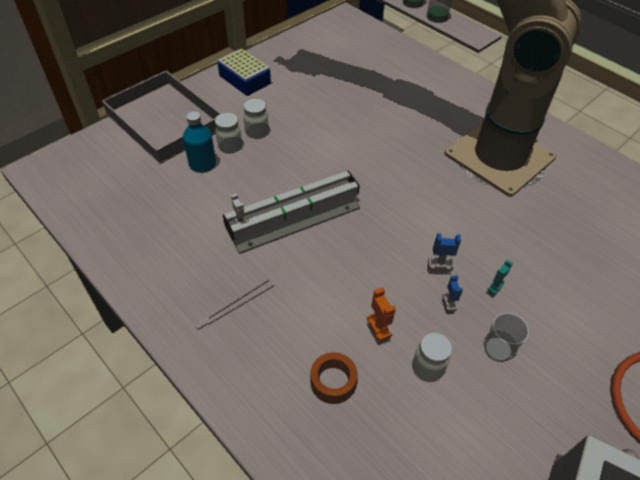

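View pics/top0.png

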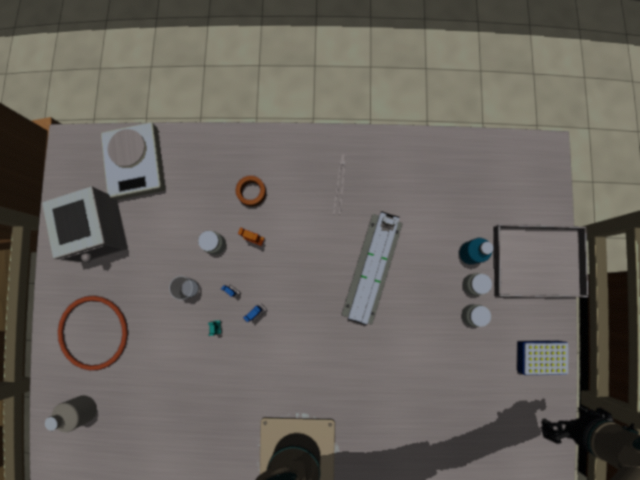

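Run:
```python
import cv2
a=cv2.imread('pics/scene0.png'); b=cv2.imread('pics/top0.png')
cv2.imwrite('pics/s_c.png',cv2.resize(a[220:360,350:550],None,fx=4,fy=4,interpolation=2))
cv2.imwrite('pics/t_c.png',cv2.resize(b[200:350,190:420],None,fx=3.4,fy=3.4,interpolation=2))
cv2.imwrite('pics/s_r.png',cv2.resize(a[160:265,215:365],None,fx=5,fy=5,interpolation=2))
```

```text
(no output)
```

View pics/s_c.png

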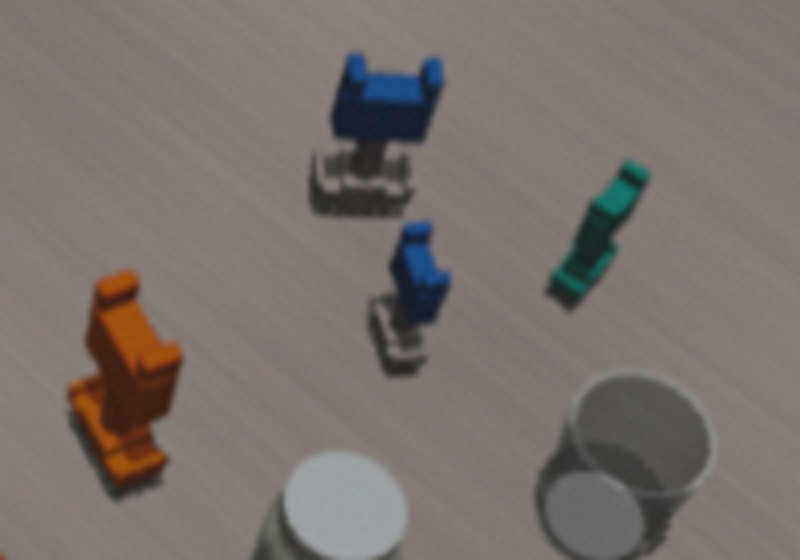

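View pics/t_c.png

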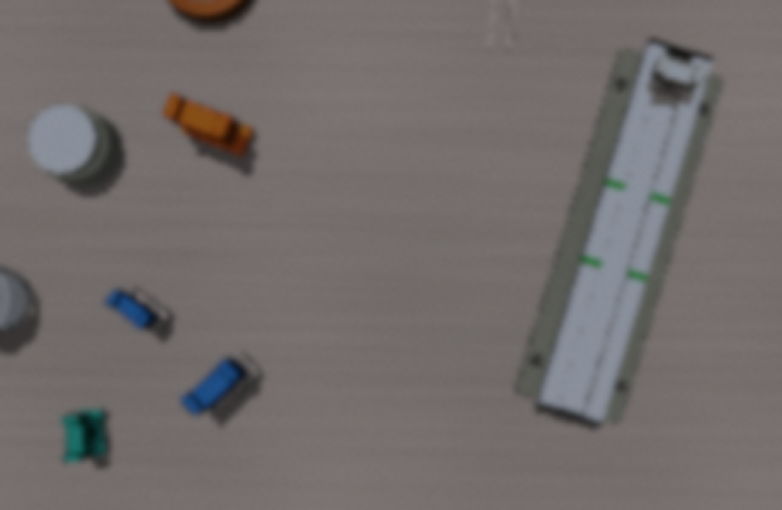

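View pics/s_r.png

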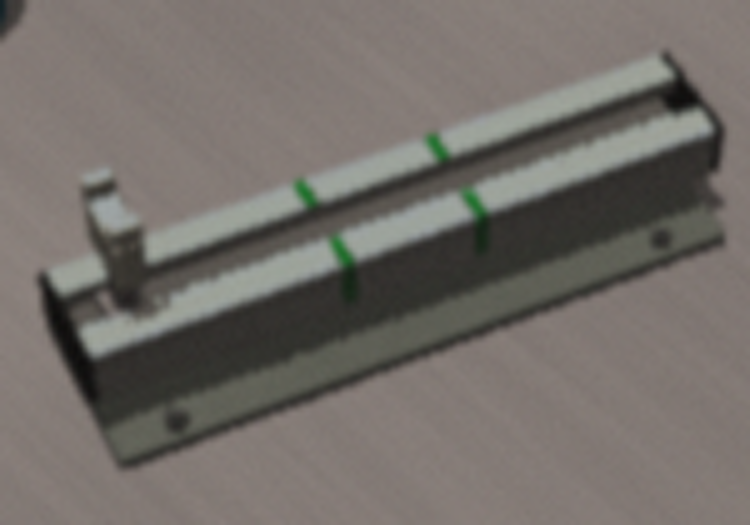

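```bash
cat >> h.py <<'E'
def cloud(d):
    K,D,T=d['intrinsics'],d['dist_coeffs'],d['T']
    v,u=np.mgrid[0:480,0:640]
    n=cv2.undistortPoints(np.stack([u,v],-1).reshape(-1,1,2).astype(float),K,D).reshape(480,640,2)
    z=d['range_z'].astype(float)
    P=np.dstack([n[...,0]*z,n[...,1]*z,z])
    W=P@T[:3,:3].T+T[:3,3]; W[z==0]=np.nan
    return W
def rays(d,uv):
    n=cv2.undistortPoints(np.array(uv,float).reshape(-1,1,2),d['intrinsics'],d['dist_coeffs']).reshape(-1,2)
    r=np.c_[n,np.ones(len(n))]@d['T'][:3,:3].T
    return d['T'][:3,3],r
def atz(d,uv,z):
    o,r=rays(d,uv); return o+r*((z-o[2])/r[:,2])[:,None]
def tri(d1,p1,d2,p2):
    o1,r1=rays(d1,[p1]);o2,r2=rays(d2,[p2]); A=np.c_[r1[0],-r2[0]]; s=np.linalg.lstsq(A,o2-o1,rcond=None)[0]
    a=o1+s[0]*r1[0]; b=o2+s[1]*r2[0]; return (a+b)/2,np.linalg.norm(a-b)
def proj(d,X):
    R=d['T'][:3,:3].T; t=-R@d['T'][:3,3]
    return cv2.projectPoints(np.array(X,float).reshape(-1,3),cv2.Rodrigues(R)[0],t,d['intrinsics'],d['dist_coeffs'])[0].reshape(-1,2)
E
python3 - <<'E'
from h import *
for n in ('scene','top'):
    d=dict(np.load(n+'0.npz')); W=cloud(d)
    hsv=cv2.cvtColor(d['img'],cv2.COLOR_BGR2HSV)
    print(n,'bench z',np.nanmedian(W[100:400:5,150:500:5,2]))
    for nm,lo,hi in (('blue',(100,120,50),(125,255,255)),('green',(50,120,50),(80,255,255))):
        m=cv2.inRange(hsv,lo,hi)
        k,l,s,c=cv2.connectedComponentsWithStats(m)
        for i in range(1,k):
            if s[i,4]>8:
                w=W[l==i]; print(nm,s[i],np.round(c[i],1),'med',np.round(np.nanmedian(w,0),4),'min',np.round(np.nanmin(w,0),3),'max',np.round(np.nanmax(w,0),3))
E
```

```text
scene bench z 0.00014277535614060088
blue [218  62  52  21 122] [242.5  73.3] med [ 0.3219 -0.6318  0.0473] min [ 0.235 -0.742  0.04 ] max [ 0.328 -0.613  0.053]
blue [435 234  25  13 206] [447.3 241.3] med [0.3969 0.1187 0.099 ] min [0.377 0.096 0.091] max [0.418 0.137 0.116]
blue [450 276  12  20 139] [454.9 285.4] med [0.4525 0.1866 0.0771] min [0.438 0.172 0.07 ] max [0.468 0.204 0.09 ]
top bench z 0.0009906072078731398
blue [222 286  13  10  69] [228.  290.3] med [0.455  0.1883 0.0783] min [0.442 0.172 0.061] max [0.466 0.203 0.09 ]
blue [244 306  17  15 125] [252.5 313.5] med [0.3945 0.1161 0.1007] min [0.379 0.096 0.088] max [0.416 0.136 0.118]
blue [523 342   3  32  34] [523.1 356.6] med [ 0.2877 -0.6154  0.0483] min [ 0.242 -0.621  0.042] max [ 0.326 -0.614  0.054]
```

Run:
```python
from h import *
for n in ('scene','top'):
    d=dict(np.load(n+'0.npz')); W=cloud(d)
    r=manip.regions_of(n,'rail')[0] if 0 else None
    b=d['img'].astype(int); g=b[...,1]-np.maximum(b[...,0],b[...,2])
    box=np.zeros(g.shape,bool)
    if n=='scene': box[160:265,215:365]=1
    else: box[205:330,335:410]=1
    m=((g>15)&box).astype(np.uint8)
    k,l,s,c=cv2.connectedComponentsWithStats(m)
    for i in range(1,k):
        if s[i,4]>2:
            q=l==i; w=W[q]; wt=g[q]; vv,uu=np.nonzero(q); cc=(np.array([uu,vv])*wt).sum(1)/wt.sum()
            print('green',s[i],np.round(cc,2),'med',np.round(np.nanmedian(w,0),4))
    # top surface
    q=box&(W[...,2]>0.035)&(W[...,2]<0.066)
    w=W[q]; xy=(w[:,:2]).astype(np.float32)
    print(n,len(w),'minrect',cv2.minAreaRect(xy))
    print(np.histogram(w[:,2],bins=np.arange(.035,.067,.002)))
```

```text
green [300 187   5   5  19] [301.96 188.97] med [ 0.4866 -0.2104  0.059 ]
green [273 196   6   6  23] [275.65 198.25] med [ 0.5478 -0.2286  0.0587]
green [307 197   6   8  27] [309.42 200.19] med [ 0.4964 -0.1745  0.0578]
green [281 207   5   7  26] [282.88 209.92] med [ 0.5584 -0.1918  0.0575]
scene 2821 minrect ((0.5229637026786804, -0.20149269700050354), (0.06223597377538681, 0.30968108773231506), 73.4281005859375)
(array([135,  81,  82,  79,  76, 101, 105, 142, 159, 239, 480, 716, 376,
        45,   3]), array([0.035, 0.037, 0.039, 0.041, 0.043, 0.045, 0.047, 0.049, 0.051,
       0.053, 0.055, 0.057, 0.059, 0.061, 0.063, 0.065]))
green [367 253   7   3  13] [370.11 253.74] med [ 0.56   -0.1898  0.0599]
green [382 257   6   3  12] [384.15 258.05] med [ 0.5497 -0.2279  0.0593]
green [361 275   6   3  12] [363.2  276.29] med [ 0.5001 -0.1715  0.0585]
green [375 280   6   3  14] [377.5 280.8] med [ 0.4874 -0.2115  0.0593]
top 1718 minrect ((0.5246095061302185, -0.1989116370677948), (0.054168809205293655, 0.30970239639282227), 73.54912567138672)
(array([211,  95,  22,  12,   5,   3,   9,  16,  18,  61, 166, 337, 414,
       262,  78]), array([0.035, 0.037, 0.039, 0.041, 0.043, 0.045, 0.047, 0.049, 0.051,
       0.053, 0.055, 0.057, 0.059, 0.061, 0.063, 0.065]))
```

Run:
```python
from h import *
for n,(u0,v0,u1,v1) in (('scene',(440,270,470,315)),('top',(212,278,242,302))):
    d=dict(np.load(n+'0.npz')); W=cloud(d)
    b=d['img'].astype(float); g=(b[...,0]-b[...,2]); 
    c=g[v0:v1,u0:u1]; print(n,'max',c.max(),np.median(c))
    big=cv2.resize(c,None,fx=8,fy=8,interpolation=cv2.INTER_CUBIC)
    th=(c.max()+np.median(c))/2
    vv,uu=np.nonzero(big>th); uv=np.c_[(uu+.5)/8-.5+u0,(vv+.5)/8-.5+v0]
    for z in (0.062,0.076,0.087):
        X=atz(d,uv,z)[:,:2].astype(np.float32); cen,sz,a=cv2.minAreaRect(X)
        C=np.cov(X.T); e,V=np.linalg.eigh(C); ang=np.degrees(np.arctan2(V[1,1],V[0,1]))
        print(n,z,'rect',np.round(cen,4),np.round(sz,4),a,'pca',ang)
    q=np.zeros(g.shape,bool); q[v0:v1,u0:u1]=c>th
    w=W[q]; w=w[~np.isnan(w[:,2])]
    for lo,hi in ((.05,.072),(.072,.08),(.08,.1)):
        s=w[(w[:,2]>lo)&(w[:,2]<hi)]; 
        if len(s)>3: print(lo,len(s),s.mean(0).round(4),'rect',cv2.minAreaRect(s[:,:2].astype(np.float32)))
    cv2.imwrite(f'pics/{n}_b.png',cv2.resize(d['img'][v0-15:v1+15,u0-15:u1+15],None,fx=10,fy=10,interpolation=2)[:600,:800])
```

```text
scene max 109.0 -12.0
scene 0.062 rect [0.4378 0.18  ] [0.037  0.0186] 55.092323303222656 pca 50.59203937585166
scene 0.076 rect [0.4475 0.1838] [0.0365 0.0183] 55.09230422973633 pca 50.59203941885007
scene 0.087 rect [0.4552 0.1868] [0.036  0.0181] 55.09228515625 pca 50.5920381630783
0.072 56 [0.4514 0.1856 0.0755] rect ((0.4519353210926056, 0.18665321171283722), (0.0195474773645401, 0.013104258105158806), 51.266109466552734)
0.08 37 [0.4525 0.1877 0.0856] rect ((0.45264410972595215, 0.18847769498825073), (0.03551984205842018, 0.013042314909398556), 56.66660690307617)
top max 102.0 -7.0
top 0.062 rect [0.4546 0.1928] [0.0367 0.0144] 54.310401916503906 pca 56.25836161938524
top 0.076 rect [0.4546 0.1896] [0.0363 0.0142] 54.31044006347656 pca 56.25836381886189
top 0.087 rect [0.4546 0.1871] [0.0359 0.0141] 54.31044006347656 pca 56.25836199761958
0.072 36 [0.4544 0.1894 0.0762] rect ((0.4540879428386688, 0.18956226110458374), (0.021743856370449066, 0.012475525960326195), 56.88032531738281)
0.08 26 [0.4533 0.187  0.0857] rect ((0.4530579149723053, 0.1879068911075592), (0.03435549885034561, 0.010814152657985687), 57.25322341918945)
```

View pics/scene_b.png

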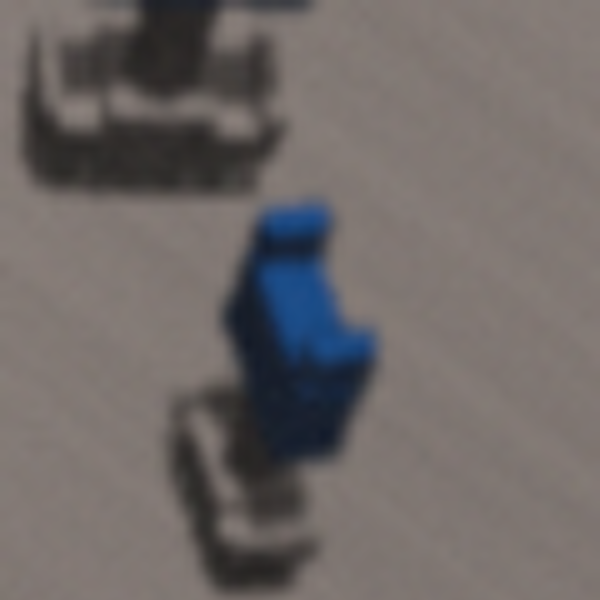

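View pics/top_b.png

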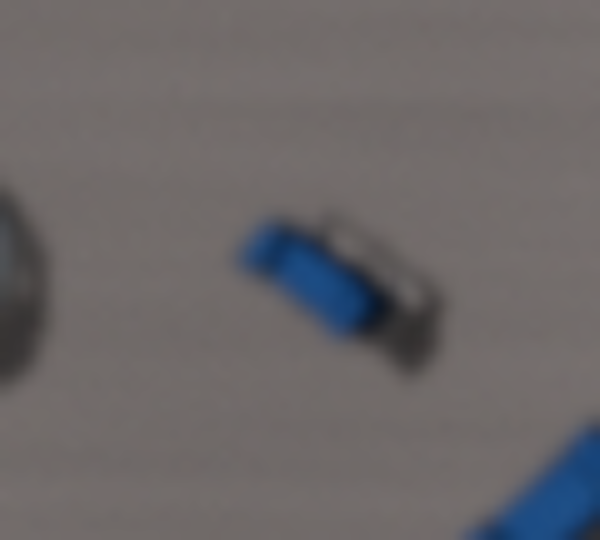

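>>> move_arm(travel=[[0, -0.62, -0.74], [0, -0.62, -0.74], [0, -0.62, -0.74], [0, -0.62, -0.74], [0, -0.62, -0.74], [0, -0.62, -0.74], [0, -0.62, -0.74], [0, -0.62, -0.74], [0, -0.62, -0.74], [0, -0.62, -0.74]], turn=[[0, 0, 0], [0, 0, 0], [0, 0, 0], [0, 0, 0], [0, 0, 0], [0, 0, 0], [0, 0, 0], [0, 0, 0], [0, 0, 0], [0, 0, 0]], jaw=[0.2, 0.2, 0.2, 0.2, 0.2, 0.2, 0.2, 0.2, 0.2, 0.2], grip_force=60)

```text
clock: 1.55
eef_pos: [0.2822, -0.4673, 0.2313]
eef_rot: [[0.0, 0.264, -0.965], [-0.0, -0.965, -0.264], [-1.0, 0.0, -0.0]]
contact_force: [-0.0, -0.1, -0.3]
grip_width: 0.0509
```

>>> move_arm(travel=[[0, -0.62, -0.74], [0, -0.62, -0.74], [0, -0.62, -0.74], [0, -0.62, -0.74], [0, -0.62, -0.74], [0, -0.62, -0.74], [0, -0.62, -0.74], [0, -0.62, -0.74], [0, -0.62, -0.74], [0, -0.62, -0.74]], turn=[[0, 0, 0], [0, 0, 0], [0, 0, 0], [0, 0, 0], [0, 0, 0], [0, 0, 0], [0, 0, 0], [0, 0, 0], [0, 0, 0], [0, 0, 0]], jaw=[0.2, 0.2, 0.2, 0.2, 0.2, 0.2, 0.2, 0.2, 0.2, 0.2])

```text
clock: 2.8
eef_pos: [0.3922, -0.3087, 0.2314]
eef_rot: [[0.0, 0.264, -0.965], [-0.0, -0.965, -0.264], [-1.0, 0.0, -0.0]]
contact_force: [0.1, 0.4, -0.1]
grip_width: 0.0509
```

>>> move_arm(travel=[[0, -0.62, -0.74], [0, -0.62, -0.74], [0, -0.62, -0.74], [0, -0.62, -0.74], [0, -0.62, -0.74], [0, -0.62, -0.74], [0, -0.62, -0.74], [0, -0.62, -0.74], [0, -0.62, -0.74], [0, -0.62, -0.74]], turn=[[0, 0, 0], [0, 0, 0], [0, 0, 0], [0, 0, 0], [0, 0, 0], [0, 0, 0], [0, 0, 0], [0, 0, 0], [0, 0, 0], [0, 0, 0]], jaw=[0.2, 0.2, 0.2, 0.2, 0.2, 0.2, 0.2, 0.2, 0.2, 0.2])

```text
clock: 4.05
eef_pos: [0.5023, -0.15, 0.2313]
eef_rot: [[0.0, 0.264, -0.965], [-0.0, -0.965, -0.264], [-1.0, 0.0, -0.0]]
contact_force: [0.8, 0.2, 0.3]
grip_width: 0.0513
```

>>> move_arm(travel=[[0, 0, 0], [0, 0, 0], [0, 0, 0], [0, 0, 0], [0, 0, 0], [0, 0, 0], [0, 0, 0]], turn=[[-1, 0, 0], [-1, 0, 0], [-1, 0, 0], [-1, 0, 0], [-1, 0, 0], [-1, 0, 0], [-0.95, 0, 0]], jaw=[0.2, 0.2, 0.2, 0.2, 0.2, 0.2, 0.2])

```text
clock: 4.92
eef_pos: [0.502, -0.1507, 0.2313]
eef_rot: [[0.0, 0.84, -0.542], [0.0, -0.542, -0.84], [-1.0, -0.0, -0.0]]
contact_force: [0.7, -0.2, 0.5]
grip_width: 0.0513
```

>>> move_arm(travel=[[0, -0.623, -0.717], [0, -0.623, -0.717], [0, -0.623, -0.717], [0, -0.623, -0.717], [0, -0.623, -0.717], [0, -0.623, -0.717], [0, -0.623, -0.717], [0, -0.623, -0.717], [0, -0.623, -0.717]], turn=[[0, 0, 0], [0, 0, 0], [0, 0, 0], [0, 0, 0], [0, 0, 0], [0, 0, 0], [0, 0, 0], [0, 0, 0], [0, 0, 0]], jaw=[0.2, 0.2, 0.2, 0.2, 0.2, 0.2, 0.2, 0.2, 0.2])

```text
clock: 6.05
eef_pos: [0.4773, 0.0202, 0.2314]
eef_rot: [[0.0, 0.839, -0.544], [0.0, -0.544, -0.839], [-1.0, 0.0, -0.0]]
contact_force: [-0.2, 0.4, -0.0]
grip_width: 0.0511
```

>>> move_arm(travel=[[0, -0.623, -0.717], [0, -0.623, -0.717], [0, -0.623, -0.717], [0, -0.623, -0.717], [0, -0.623, -0.717], [0, -0.623, -0.717], [0, -0.623, -0.717], [0, -0.623, -0.717], [0, -0.623, -0.717], [0, 0, 0]], turn=[[0, 0, 0], [0, 0, 0], [0, 0, 0], [0, 0, 0], [0, 0, 0], [0, 0, 0], [0, 0, 0], [0, 0, 0], [0, 0, 0], [0, 0, 0]], jaw=[0.2, 0.2, 0.2, 0.2, 0.2, 0.2, 0.2, 0.2, 0.2, 0.2])

```text
clock: 7.3
eef_pos: [0.4531, 0.1899, 0.2315]
eef_rot: [[0.0, 0.841, -0.542], [0.001, -0.542, -0.841], [-1.0, -0.0, -0.001]]
contact_force: [-0.3, -0.3, 0.1]
grip_width: 0.051
```

>>> move_arm(travel=[[0.9, 0, 0], [0.9, 0, 0], [0.9, 0, 0], [0.9, 0, 0], [0.9, 0, 0], [0, 0, 0]], turn=[[0, 0, 0], [0, 0, 0], [0, 0, 0], [0, 0, 0], [0, 0, 0], [0, 0, 0]], jaw=[0.2, 0.2, 0.2, 0.2, 0.2, 0.2])

```text
clock: 8.05
eef_pos: [0.4532, 0.1865, 0.1404]
eef_rot: [[-0.003, 0.838, -0.545], [-0.002, -0.545, -0.838], [-1.0, -0.001, 0.003]]
contact_force: [-0.0, 0.2, -0.0]
grip_width: 0.0514
```

Run:
```python
from h import *
st()
for n in ('scene','top'):
    d=manip.snapshot(n); np.savez(f'{n}1.npz',**d); i=d['img']
    c=i[200:340,370:520] if n=='scene' else i[250:340,170:290]
    cv2.imwrite(f'pics/{n}1.png',cv2.resize(c,None,fx=4 if n=='scene' else 6,fy=4 if n=='scene' else 6,interpolation=2))
```

```text
t 8.05 p [0.4532 0.1865 0.1404] F [-0.   0.2 -0. ] w 0.0514
[[-0.003  0.838 -0.545]
 [-0.002 -0.545 -0.838]
 [-1.    -0.001  0.003]]
q [-17.4  31.4 -11.9 116.8  11.5  33.  -70.4]
```

View pics/scene1.png

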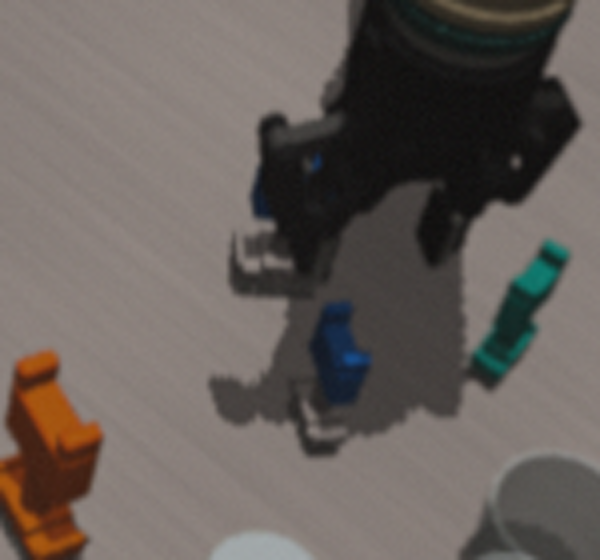

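View pics/top1.png

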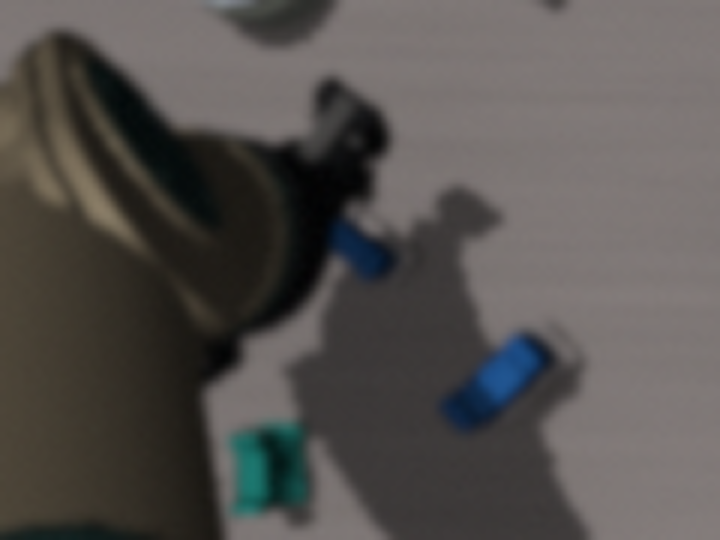

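>>> move_arm(travel=[[0.8, 0, 0], [0.8, 0, 0], [0.8, 0, 0], [0.8, 0, 0], [0.8, 0, 0], [0.4, 0, 0], [0.47, 0, 0], [0, 0, 0]], turn=[[0, 0, 0], [0, 0, 0], [0, 0, 0], [0, 0, 0], [0, 0, 0], [0, 0, 0], [0, 0, 0], [0, 0, 0]], jaw=[0.2, 0.2, 0.2, 0.2, 0.2, 0.2, 0.2, 0.2])

```text
clock: 9.15
eef_pos: [0.4541, 0.1875, 0.0438]
eef_rot: [[-0.0, 0.839, -0.545], [-0.0, -0.545, -0.839], [-1.0, -0.0, 0.0]]
contact_force: [0.1, -0.2, 1.2]
grip_width: 0.0514
```

Run:
```python
from h import *
st()
d=manip.snapshot('scene'); i=d['img']
c=i[200:340,370:520] 
cv2.imwrite(f'pics/s2.png',cv2.resize(c,None,fx=4,fy=4,interpolation=2))
```

```text
t 9.15 p [0.4541 0.1875 0.0438] F [ 0.1 -0.2  1.2] w 0.0514
[[-0.     0.839 -0.545]
 [-0.    -0.545 -0.839]
 [-1.    -0.     0.   ]]
q [-20.6  41.4  -7.5 120.   15.1  19.5 -73.6]
```

View pics/s2.png

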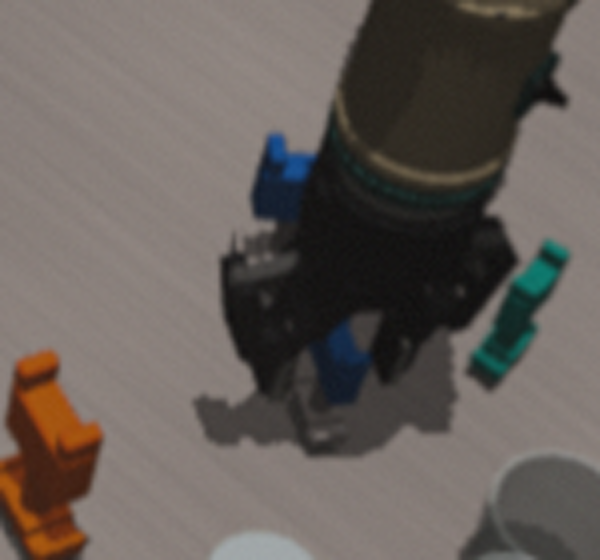

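>>> move_arm(travel=[[0, 0, 0], [0, 0, 0], [0, 0, 0], [0, 0, 0], [0, 0, 0], [0, 0, 0]], turn=[[0, 0, 0], [0, 0, 0], [0, 0, 0], [0, 0, 0], [0, 0, 0], [0, 0, 0]], jaw=[-0.3, -0.6, -1, -1, -1, -1], grip_force=80)

```text
clock: 9.95
eef_pos: [0.4543, 0.1877, 0.0441]
eef_rot: [[0.0, 0.839, -0.545], [0.0, -0.545, -0.839], [-1.0, 0.0, -0.0]]
contact_force: [-0.4, 0.7, 2.5]
grip_width: 0.0128
```

>>> move_arm(travel=[[-0.5, 0, 0], [-0.9, 0, 0], [-0.9, 0, 0], [-0.9, 0, 0], [-0.9, 0, 0], [-0.9, 0, 0], [-0.9, 0, 0], [-0.9, 0, 0], [0, 0, 0]], turn=[[0, 0, 0], [0, 0, 0], [0, 0, 0], [0, 0, 0], [0, 0, 0], [0, 0, 0], [0, 0, 0], [0, 0, 0], [0, 0, 0]], jaw=[-1, -1, -1, -1, -1, -1, -1, -1, -1])

```text
clock: 11.08
eef_pos: [0.4548, 0.1877, 0.1811]
eef_rot: [[0.002, 0.838, -0.545], [0.001, -0.545, -0.838], [-1.0, 0.002, -0.002]]
contact_force: [0.1, 0.9, -2.0]
grip_width: 0.0126
```

Run:
```python
from h import *
st()
d=manip.snapshot('scene'); i=d['img']
c=i[180:330,370:520] 
cv2.imwrite(f'pics/s3.png',cv2.resize(c,None,fx=4,fy=4,interpolation=2))
```

```text
t 11.075 p [0.4548 0.1877 0.1811] F [ 0.1  0.9 -2. ] w 0.0126
[[ 0.002  0.838 -0.545]
 [ 0.001 -0.545 -0.838]
 [-1.     0.002 -0.002]]
q [-16.1  27.7 -13.6 114.7  10.1  38.5 -69.2]
```

View pics/s3.png

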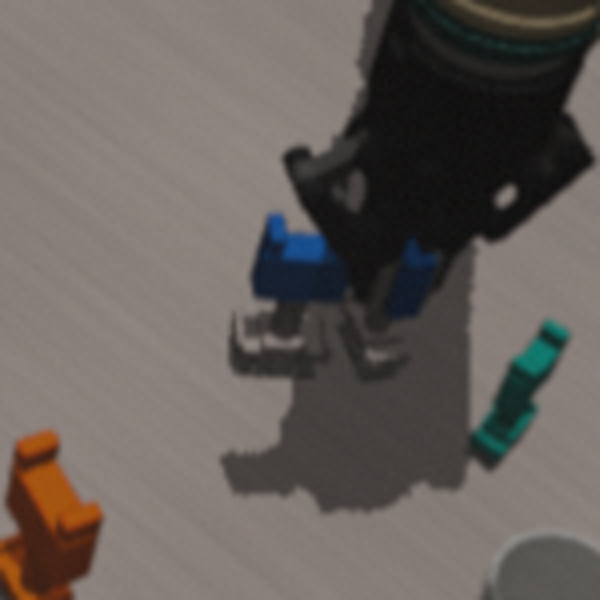

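Run:
```python
from h import *
for n,(u0,v0,u1,v1) in (('scene',(215,160,370,265)),('top',(335,205,412,332))):
    d=dict(np.load(n+'0.npz')); g=cv2.cvtColor(d['img'],cv2.COLOR_BGR2GRAY)[v0:v1,u0:u1]
    L=cv2.createLineSegmentDetector().detect(cv2.resize(g,None,fx=3,fy=3,interpolation=2))[0].reshape(-1,4)
    L=((L+.5)/3-.5)+np.array([u0,v0,u0,v0])
    for z in (0.058,):
        for l in L:
            if np.hypot(l[2]-l[0],l[3]-l[1])<25: continue
            a,b=atz(d,l.reshape(2,2),z); a,b=a[:2],b[:2]
            v=b-a; 
            if v[0]<0: v=-v
            ang=np.degrees(np.arctan2(v[1],v[0]))
            if abs(ang+16)<8:
                m=(a+b)/2; t=np.radians(-16.4); nrm=np.array([-np.sin(t),np.cos(t)])
                print(n,l.round(1),'len',round(np.hypot(*v),3),'ang',round(ang,2),'off',round(float((m-[.5235,-.2007])@nrm)*1000,1))
```

```text
scene [312.5 202.1 356.7 186.1] len 0.111 ang -16.43 off 25.4
scene [244.2 212.5 275.8 201.2] len 0.074 ang -16.31 off -12.0
scene [304.5 191.  334.1 180.4] len 0.075 ang -16.24 off -12.3
scene [233.8 230.8 283.2 212.8] len 0.114 ang -16.36 off 25.7
scene [285.9 211.8 309.6 203.2] len 0.057 ang -16.31 off 25.6
scene [358.9 208.7 239.4 253.8] len 0.278 ang -16.35 off 86.7
scene [306.3 197.4 282.6 205.9] len 0.057 ang -16.4 off 7.1
scene [238.8 251.5 358.3 206.4] len 0.279 ang -16.28 off 80.6
scene [355.1 200.5 293.8 223.3] len 0.149 ang -16.28 off 62.2
scene [273.  231.4 248.2 240. ] len 0.055 ang -17.91 off 62.4
scene [345.5 179.4 243.7 215.8] len 0.248 ang -16.34 off -3.8
scene [344.9 170.8 303.3 185.6] len 0.107 ang -16.1 off -28.5
scene [271.5 196.8 244.8 206.2] len 0.063 ang -16.19 off -28.1
top [387.  256.9 397.6 222.8] len 0.098 ang -16.84 off -26.0
top [367.2 322.3 379.3 283.2] len 0.11 ang -16.56 off -26.0
top [360.3 278.  348.4 316.6] len 0.108 ang -16.36 off 26.7
top [379.9 213.9 368.6 251. ] len 0.107 ang -16.31 off 26.9
```

>>> move_arm(travel=[[0, 0.673, 0.72], [0, 0.673, 0.72], [0, 0.673, 0.72], [0, 0.673, 0.72], [0, 0.673, 0.72], [0, 0.673, 0.72], [0, 0.673, 0.72], [0, 0.673, 0.72], [0, 0.673, 0.72], [0, 0.673, 0.72]], turn=[[0, 0, 0], [0, 0, 0], [0, 0, 0], [0, 0, 0], [0, 0, 0], [0, 0, 0], [0, 0, 0], [0, 0, 0], [0, 0, 0], [0, 0, 0]], jaw=[-1, -1, -1, -1, -1, -1, -1, -1, -1, -1])

```text
clock: 12.38
eef_pos: [0.4878, -0.0073, 0.1789]
eef_rot: [[-0.002, 0.839, -0.545], [-0.0, -0.545, -0.839], [-1.0, -0.002, 0.001]]
contact_force: [-0.5, 0.5, -1.8]
grip_width: 0.0126
```

>>> move_arm(travel=[[0, 0.673, 0.72], [0, 0.673, 0.72], [0, 0.673, 0.72], [0, 0.673, 0.72], [0, 0.673, 0.72], [0, 0.673, 0.72], [0, 0.673, 0.72], [0, 0.673, 0.72], [0, 0.673, 0.72], [0, 0.673, 0.72]], turn=[[0, 0, 0], [0, 0, 0], [0, 0, 0], [0, 0, 0], [0, 0, 0], [0, 0, 0], [0, 0, 0], [0, 0, 0], [0, 0, 0], [0, 0, 0]], jaw=[-1, -1, -1, -1, -1, -1, -1, -1, -1, -1])

```text
clock: 13.62
eef_pos: [0.5232, -0.202, 0.1799]
eef_rot: [[0.0, 0.838, -0.545], [0.0, -0.545, -0.838], [-1.0, -0.0, -0.0]]
contact_force: [-0.5, -0.1, -1.6]
grip_width: 0.013
```

>>> move_arm(travel=[[0, 0, 0], [0, 0, 0], [0, 0, 0], [0, 0, 0], [0, 0, 0], [0, 0, 0], [0, 0, 0]], turn=[[0.94, 0, 0], [0.94, 0, 0], [0.94, 0, 0], [0.94, 0, 0], [0.94, 0, 0], [0.94, 0, 0], [0.94, 0, 0]], jaw=[-1, -1, -1, -1, -1, -1, -1])

```text
clock: 14.5
eef_pos: [0.5232, -0.2012, 0.1799]
eef_rot: [[0.0, 0.298, -0.955], [0.0, -0.955, -0.298], [-1.0, -0.0, -0.0]]
contact_force: [0.2, 0.2, -1.1]
grip_width: 0.0126
```

>>> move_arm(travel=[[0, 0, 0], [0, 0, 0], [0, 0, 0], [0, 0, 0], [0, 0, 0], [0, 0, 0], [0, 0, 0], [0, 0, 0]], turn=[[0.94, 0, 0], [0.94, 0, 0], [0.94, 0, 0], [0.94, 0, 0], [0.94, 0, 0], [0.94, 0, 0], [0, 0, 0], [0, 0, 0]], jaw=[-1, -1, -1, -1, -1, -1, -1, -1])

```text
clock: 15.5
eef_pos: [0.5231, -0.2008, 0.1799]
eef_rot: [[0.0, -0.28, -0.96], [0.0, -0.96, 0.28], [-1.0, -0.0, 0.0]]
contact_force: [0.3, 0.8, -1.4]
grip_width: 0.0124
```

Run:
```python
from h import *
st()
for n in ('scene','top'):
    d=manip.snapshot(n); np.savez(f'{n}4.npz',**d); i=d['img']
    c=i[130:270,210:370] if n=='scene' else i[200:340,320:430]
    cv2.imwrite(f'pics/{n}4.png',cv2.resize(c,None,fx=4,fy=4,interpolation=2))
```

```text
t 15.5 p [ 0.5231 -0.2008  0.1799] F [ 0.3  0.8 -1.4] w 0.0124
[[ 0.   -0.28 -0.96]
 [ 0.   -0.96  0.28]
 [-1.   -0.    0.  ]]
q [ 13.7  32.5   6.8 104.8  -5.3  43.1 -82.9]
```

View pics/scene4.png

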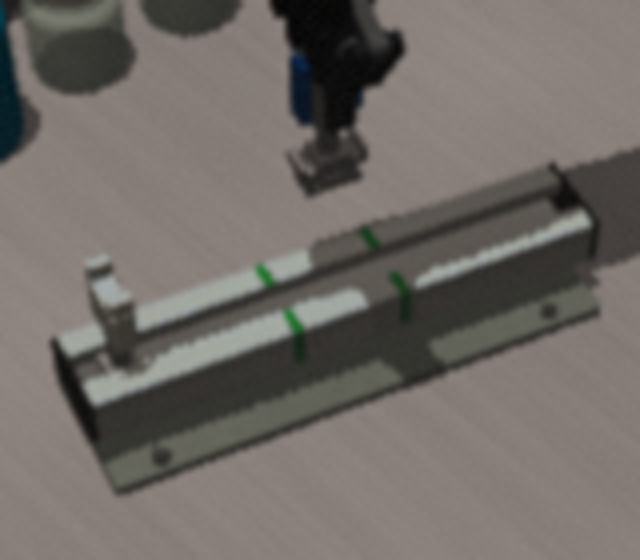

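View pics/top4.png

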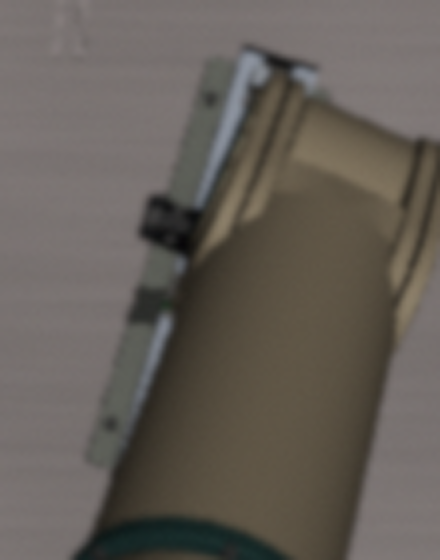

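```bash
cat >> h.py <<'E'
def box(c,yaw,lx,ly,z0,z1):
    t=np.radians(yaw); R=np.array([[np.cos(t),-np.sin(t)],[np.sin(t),np.cos(t)]])
    q=np.array([[1,1],[-1,1],[-1,-1],[1,-1]])*[lx/2,ly/2]@R.T+c
    return np.array([[*p,z] for z in (z0,z1) for p in q])
def draw(img,d,P,u0,v0,s,col):
    p=(proj(d,P)-[u0,v0]+.5)*s-.5
    for a,b in [(0,1),(1,2),(2,3),(3,0),(4,5),(5,6),(6,7),(7,4),(0,4),(1,5),(2,6),(3,7)]:
        cv2.line(img,tuple(int(round(x*16)) for x in p[a]),tuple(int(round(x*16)) for x in p[b]),col,1,cv2.LINE_AA,4)
E
python3 - <<'E'
from h import *
d=dict(np.load('scene4.npz')); u0,v0,u1,v1=265,130,325,205; s=10
i=cv2.resize(d['img'][v0:v1,u0:u1],None,fx=s,fy=s,interpolation=2)
j=i.copy()
c=np.array([.5231,-.2008]); zf=.1799+.018-.062
draw(j,d,box(c,-16.35,.038,.018,zf+.012,zf+.022),u0,v0,s,(0,255,255))
draw(j,d,box(c,-16.35,.032,.017,zf,zf+.004),u0,v0,s,(0,0,255))
draw(j,d,box(c,-16.35,.036,.014,zf+.048,zf+.076),u0,v0,s,(255,255,0))
cv2.imwrite('pics/ov4a.png',i[:, :]);cv2.imwrite('pics/ov4.png',j)
u0,v0,u1,v1=215,160,370,265; s=5
d=dict(np.load('scene0.npz'));j=cv2.resize(d['img'][v0:v1,u0:u1],None,fx=s,fy=s,interpolation=2)
t=np.radians(-16.35); nrm=np.array([-np.sin(t),np.cos(t)]); c0=np.array([.5235,-.2007])-.0014*nrm
draw(j,d,box(c0,-16.35,.308,.053,.058-.0295,.058),u0,v0,s,(0,0,255))
draw(j,d,box(c0,-16.35,.058,.022,.049,.058),u0,v0,s,(0,255,255))
cv2.imwrite('pics/ovr.png',j)
E
```

View pics/ov4.png

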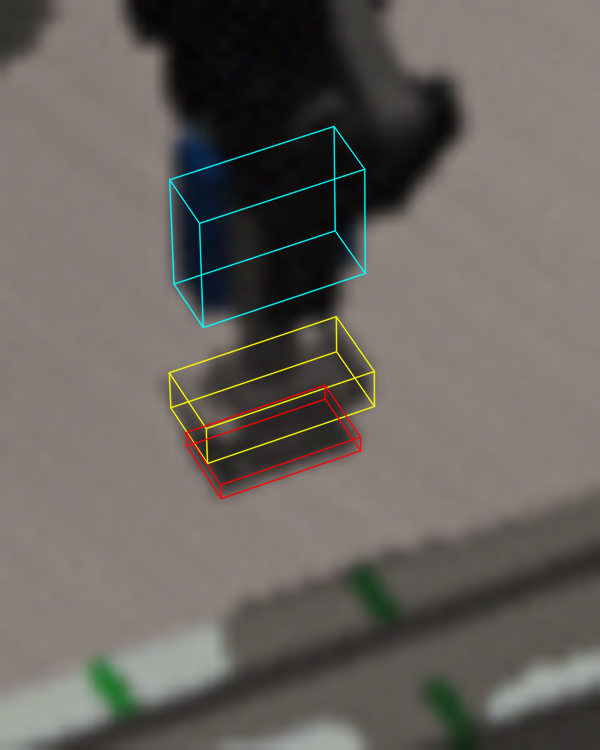

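View pics/ov4a.png

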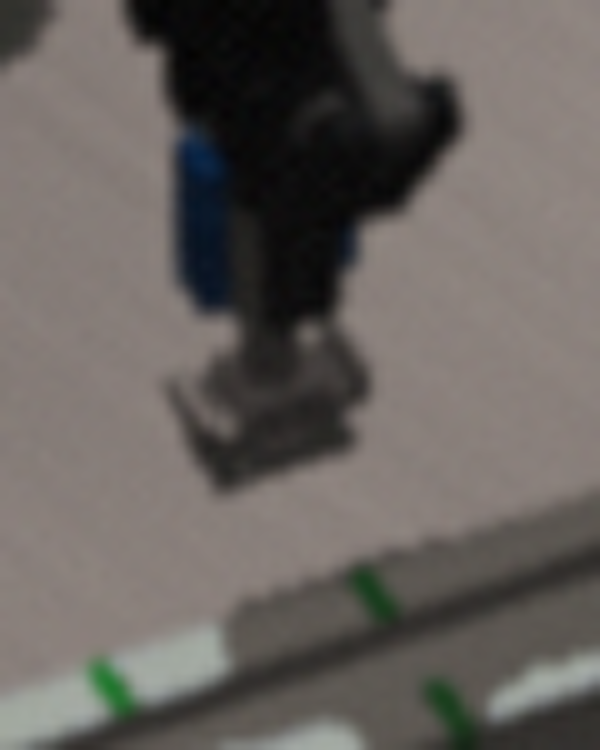

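View pics/ovr.png

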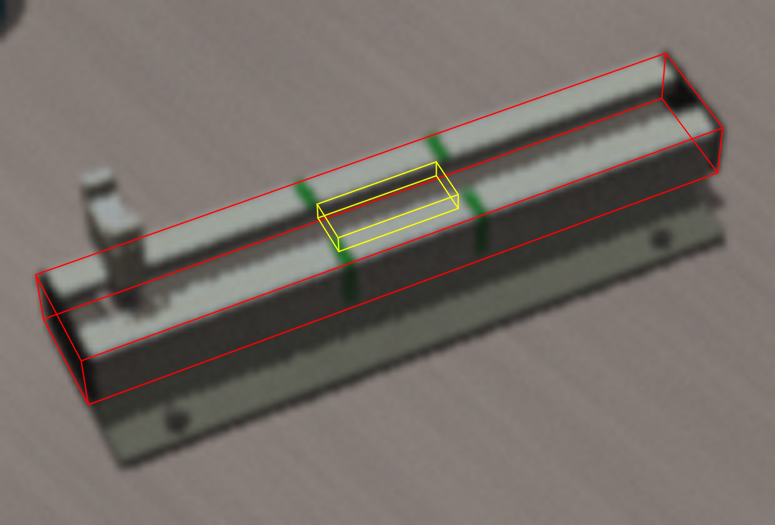

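>>> move_arm(travel=[[0.75, 0, 0], [0.75, 0, 0], [0.75, 0, 0], [0.75, 0, 0], [0.6, 0, 0], [0, 0, 0], [0, 0, 0]], turn=[[0, 0, 0], [0, 0, 0], [0, 0, 0], [0, 0, 0], [0, 0, 0], [0, 0, 0], [0, 0, 0]], jaw=[-1, -1, -1, -1, -1, -1, -1])

```text
clock: 16.48
eef_pos: [0.5233, -0.2008, 0.1082]
eef_rot: [[0.001, -0.281, -0.96], [-0.0, -0.96, 0.281], [-1.0, 0.0, -0.001]]
contact_force: [0.3, -0.8, -1.6]
grip_width: 0.013
```

Run:
```python
from h import *
s=st()
d=manip.snapshot('scene'); np.savez('scene5.npz',**d)
u0,v0,u1,v1=265,145,325,215; s_=10
i=cv2.resize(d['img'][v0:v1,u0:u1],None,fx=s_,fy=s_,interpolation=2)[:600]
j=i.copy()
p=s['eef_pos']; c=np.array(p[:2]); zf=p[2]+.018-.062
draw(j,d,box(c,-16.35,.038,.018,zf+.012,zf+.022),u0,v0,s_,(0,255,255))
draw(j,d,box(c,-16.35,.032,.017,zf,zf+.004),u0,v0,s_,(0,0,255))
t=np.radians(-16.35); nrm=np.array([-np.sin(t),np.cos(t)]); c0=np.array([.5235,-.2007])-.0014*nrm
draw(j,d,box(c0,-16.35,.058,.022,.049,.058),u0,v0,s_,(255,0,255))
cv2.imwrite('pics/ov5.png',np.hstack([i,j])[:, :1200]); 
cv2.imwrite('pics/ov5.png',cv2.resize(np.hstack([i,j]),(800,400)))
cv2.imwrite('pics/ov5b.png',i)
```

```text
t 16.475 p [ 0.5233 -0.2008  0.1082] F [ 0.3 -0.8 -1.6] w 0.013
[[ 0.001 -0.281 -0.96 ]
 [-0.    -0.96   0.281]
 [-1.     0.    -0.001]]
q [ 14.5  38.4   5.7 107.9  -6.3  33.9 -82.2]
```

View pics/ov5.png

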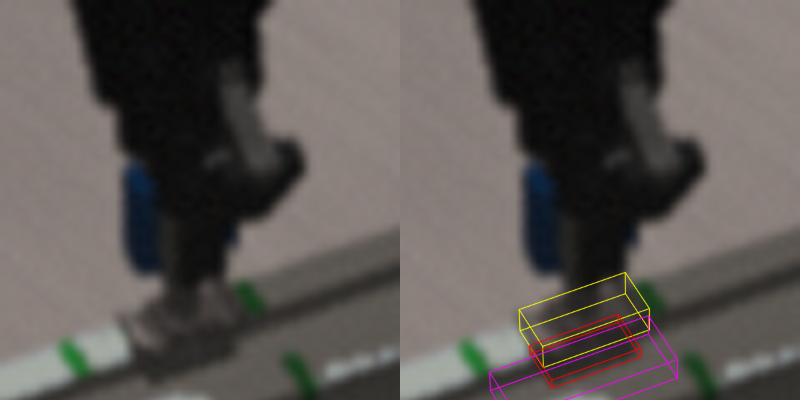

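View pics/ov5b.png

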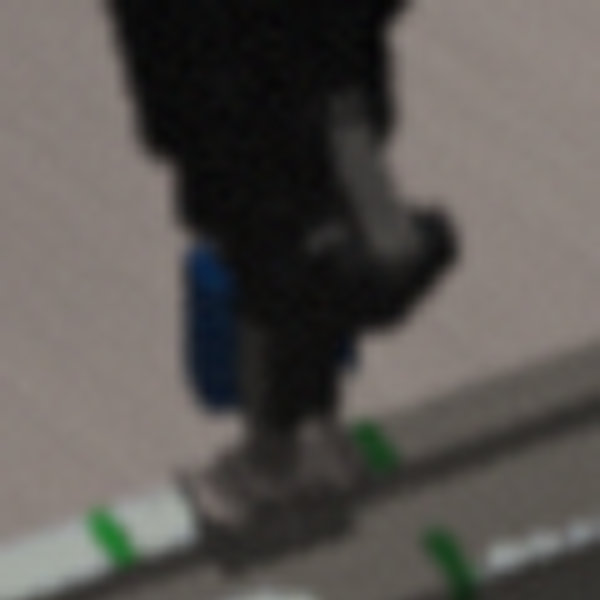

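>>> move_arm(travel=[[0.1, 0, 0], [0.1, 0, 0], [0.1, 0, 0], [0.1, 0, 0], [0, 0, 0]], turn=[[0, 0, 0], [0, 0, 0], [0, 0, 0], [0, 0, 0], [0, 0, 0]], jaw=[-1, -1, -1, -1, -1])

```text
clock: 17.15
eef_pos: [0.5229, -0.2006, 0.0997]
eef_rot: [[-0.0, -0.281, -0.96], [0.0, -0.96, 0.281], [-1.0, -0.0, 0.0]]
contact_force: [0.1, 1.1, -2.0]
grip_width: 0.0125
```

>>> move_arm(travel=[[0.1, 0, 0], [0.1, 0, 0], [0, 0, 0]], turn=[[0, 0, 0], [0, 0, 0], [0, 0, 0]], jaw=[-1, -1, -1])

```text
clock: 17.52
eef_pos: [0.5228, -0.2006, 0.0957]
eef_rot: [[-0.0, -0.281, -0.96], [0.0, -0.96, 0.281], [-1.0, -0.0, 0.0]]
contact_force: [-0.6, 0.3, -1.8]
grip_width: 0.0132
```

>>> move_arm(travel=[[0.1, 0, 0], [0.1, 0, 0], [0, 0, 0]], turn=[[0, 0, 0], [0, 0, 0], [0, 0, 0]], jaw=[-1, -1, -1])

```text
clock: 17.9
eef_pos: [0.5229, -0.2006, 0.0917]
eef_rot: [[-0.0, -0.281, -0.96], [0.0, -0.96, 0.281], [-1.0, -0.0, 0.0]]
contact_force: [0.3, 0.1, -2.4]
grip_width: 0.013
```

>>> move_arm(travel=[[0.05, 0, 0], [0.05, 0, 0], [0, 0, 0]], turn=[[0, 0, 0], [0, 0, 0], [0, 0, 0]], jaw=[-1, -1, -1])

```text
clock: 18.27
eef_pos: [0.523, -0.2006, 0.0899]
eef_rot: [[-0.0, -0.281, -0.96], [0.0, -0.96, 0.281], [-1.0, -0.0, 0.0]]
contact_force: [0.1, 0.3, -1.5]
grip_width: 0.013
```

>>> move_arm(travel=[[0.05, 0, 0], [0.05, 0, 0], [0, 0, 0]], turn=[[0, 0, 0], [0, 0, 0], [0, 0, 0]], jaw=[-1, -1, -1])

```text
clock: 18.65
eef_pos: [0.5229, -0.2006, 0.0878]
eef_rot: [[-0.0, -0.281, -0.96], [0.0, -0.96, 0.281], [-1.0, -0.0, 0.0]]
contact_force: [-0.4, -0.0, -1.9]
grip_width: 0.013
```

>>> move_arm(travel=[[0.05, 0, 0], [0.05, 0, 0], [0, 0, 0]], turn=[[0, 0, 0], [0, 0, 0], [0, 0, 0]], jaw=[-1, -1, -1])

```text
clock: 19.02
eef_pos: [0.523, -0.2006, 0.0858]
eef_rot: [[-0.0, -0.281, -0.96], [0.0, -0.96, 0.281], [-1.0, -0.0, 0.0]]
contact_force: [-1.1, -0.1, -2.0]
grip_width: 0.0128
```

Run:
```python
from h import *
s=st()
d=manip.snapshot('scene'); np.savez('scene6.npz',**d)
u0,v0,u1,v1=265,155,325,215; s_=10
i=cv2.resize(d['img'][v0:v1,u0:u1],None,fx=s_,fy=s_,interpolation=2)[:600]
cv2.imwrite('pics/ov6.png',i)
```

```text
t 19.025 p [ 0.523  -0.2006  0.0858] F [-1.1 -0.1 -2. ] w 0.0128
[[-0.    -0.281 -0.96 ]
 [ 0.    -0.96   0.281]
 [-1.    -0.     0.   ]]
q [ 14.7  40.5   5.2 108.6  -6.6  31.2 -82. ]
```

View pics/ov6.png

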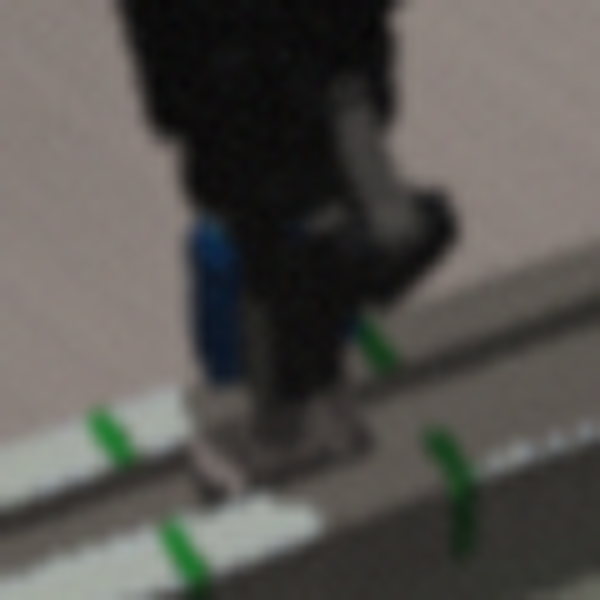

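>>> move_arm(travel=[[0.05, 0, 0], [0.05, 0, 0], [0.05, 0, 0], [0, 0, 0]], turn=[[0, 0, 0], [0, 0, 0], [0, 0, 0], [0, 0, 0]], jaw=[-1, -1, -1, -1])

```text
clock: 19.58
eef_pos: [0.5229, -0.2006, 0.0828]
eef_rot: [[-0.0, -0.281, -0.96], [0.0, -0.96, 0.281], [-1.0, -0.0, 0.0]]
contact_force: [0.3, -0.1, -1.6]
grip_width: 0.0131
```

>>> move_arm(travel=[[0.05, 0, 0], [0.05, 0, 0], [0.05, 0, 0], [0, 0, 0]], turn=[[0, 0, 0], [0, 0, 0], [0, 0, 0], [0, 0, 0]], jaw=[-1, -1, -1, -1])

```text
clock: 20.08
eef_pos: [0.523, -0.2006, 0.0798]
eef_rot: [[-0.0, -0.281, -0.96], [0.0, -0.96, 0.281], [-1.0, -0.0, 0.0]]
contact_force: [0.2, 0.2, -1.5]
grip_width: 0.0127
```

>>> move_arm(travel=[[0.05, 0, 0], [0, 0, 0], [0, 0, 0]], turn=[[0, 0, 0], [0, 0, 0], [0, 0, 0]], jaw=[-1, -1, -1])

```text
clock: 20.45
eef_pos: [0.523, -0.2006, 0.0789]
eef_rot: [[0.0, -0.281, -0.96], [-0.0, -0.96, 0.281], [-1.0, -0.0, -0.0]]
contact_force: [-0.1, 0.1, -2.3]
grip_width: 0.0129
```

>>> move_arm(travel=[[0.05, 0, 0], [0, 0, 0], [0, 0, 0]], turn=[[0, 0, 0], [0, 0, 0], [0, 0, 0]], jaw=[-1, -1, -1])

```text
clock: 20.82
eef_pos: [0.523, -0.2007, 0.0779]
eef_rot: [[0.0, -0.281, -0.96], [0.0, -0.96, 0.281], [-1.0, -0.0, -0.0]]
contact_force: [-1.1, 0.3, -1.8]
grip_width: 0.0127
```

>>> move_arm(travel=[[0.05, 0, 0], [0, 0, 0], [0, 0, 0]], turn=[[0, 0, 0], [0, 0, 0], [0, 0, 0]], jaw=[-1, -1, -1])

```text
clock: 21.2
eef_pos: [0.5232, -0.2007, 0.0772]
eef_rot: [[0.0, -0.281, -0.96], [-0.0, -0.96, 0.281], [-1.0, -0.0, -0.0]]
contact_force: [0.0, 1.1, 1.3]
grip_width: 0.0129
```

>>> move_arm(travel=[[0.05, 0, 0], [0.05, 0, 0], [0, 0, 0]], turn=[[0, 0, 0], [0, 0, 0], [0, 0, 0]], jaw=[-1, -1, -1])

```text
clock: 21.58
eef_pos: [0.5232, -0.2007, 0.0752]
eef_rot: [[0.001, -0.281, -0.96], [-0.0, -0.96, 0.281], [-1.0, -0.0, -0.001]]
contact_force: [-0.7, 0.1, 5.2]
grip_width: 0.0128
```

>>> move_arm(travel=[[0.05, 0, 0], [0.05, 0, 0], [0, 0, 0]], turn=[[0, 0, 0], [0, 0, 0], [0, 0, 0]], jaw=[-1, -1, -1])

```text
clock: 21.95
eef_pos: [0.5232, -0.2007, 0.0734]
eef_rot: [[0.001, -0.281, -0.96], [-0.0, -0.96, 0.281], [-1.0, -0.0, -0.001]]
contact_force: [-1.0, 0.1, 6.7]
grip_width: 0.013
```

>>> move_arm(travel=[[0.05, 0, 0], [0.04, 0, 0], [0, 0, 0]], turn=[[0, 0, 0], [0, 0, 0], [0, 0, 0]], jaw=[-1, -1, -1])

```text
clock: 22.32
eef_pos: [0.5232, -0.2007, 0.0718]
eef_rot: [[0.001, -0.281, -0.96], [-0.0, -0.96, 0.281], [-1.0, -0.0, -0.001]]
contact_force: [-1.1, 1.1, 9.5]
grip_width: 0.0129
```

>>> move_arm(travel=[[0.025, 0, 0], [0, 0, 0], [0, 0, 0]], turn=[[0, 0, 0], [0, 0, 0], [0, 0, 0]], jaw=[-1, -1, -1])

```text
clock: 22.7
eef_pos: [0.5232, -0.2007, 0.0714]
eef_rot: [[0.001, -0.281, -0.96], [-0.0, -0.96, 0.281], [-1.0, -0.0, -0.001]]
contact_force: [-2.0, 0.8, 9.5]
grip_width: 0.0129
```

Run:
```python
from h import *
s=st(); print(s['torque'])
d=manip.snapshot('scene'); np.savez('scene7.npz',**d)
u0,v0,u1,v1=265,155,325,215; s_=10
i=cv2.resize(d['img'][v0:v1,u0:u1],None,fx=s_,fy=s_,interpolation=2)[:600]
cv2.imwrite('pics/ov7.png',i)
st()
```

```text
t 22.7 p [ 0.5232 -0.2007  0.0714] F [-2.   0.8  9.5] w 0.0129
[[ 0.001 -0.281 -0.96 ]
 [-0.    -0.96   0.281]
 [-1.    -0.    -0.001]]
q [ 14.9  41.8   5.  109.   -6.7  29.4 -81.8]
[0.18108355 0.48981697 0.00786398]
t 22.75 p [ 0.5233 -0.2007  0.0714] F [-1.9  1.   9.3] w 0.0127
[[ 0.001 -0.281 -0.96 ]
 [-0.    -0.96   0.281]
 [-1.    -0.    -0.001]]
q [ 14.9  41.8   5.  109.   -6.7  29.4 -81.8]
```

View pics/ov7.png

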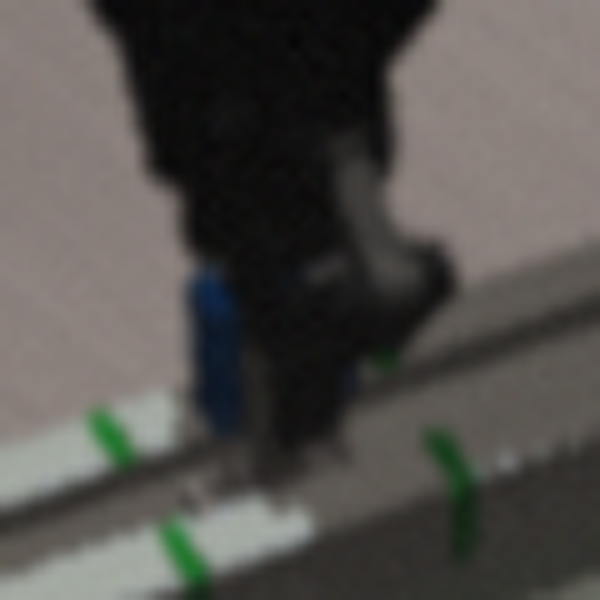

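>>> move_arm(travel=[[0, 0, 0], [0, 0, 0], [0, 0, 0], [0, 0, 0]], turn=[[-0.6, 0, 0], [-0.6, 0, 0], [-0.6, 0, 0], [0, 0, 0]], jaw=[-1, -1, -1, -1])

```text
clock: 23.25
eef_pos: [0.5236, -0.2008, 0.0715]
eef_rot: [[0.002, -0.096, -0.995], [-0.0, -0.995, 0.096], [-1.0, 0.0, -0.002]]
contact_force: [-1.3, 0.1, 8.3]
grip_width: 0.0129
```

Run:
```python
from h import *
s=st(); print(s['torque'])
```

```text
t 23.25 p [ 0.5236 -0.2008  0.0715] F [-1.3  0.1  8.3] w 0.0129
[[ 0.002 -0.096 -0.995]
 [-0.    -0.995  0.096]
 [-1.     0.    -0.002]]
q [ 16.8  41.7   2.1 108.9  -2.9  29.4 -74.7]
[0.20571181 0.41465256 0.11063498]
```

>>> move_arm(travel=[[0.015, 0, 0], [0, 0, 0], [0, 0, 0], [0, 0, 0], [0, 0, 0], [0, 0, 0]], turn=[[-0.8, 0, 0], [-0.8, 0, 0], [-0.8, 0, 0], [-0.8, 0, 0], [-0.8, 0, 0], [0, 0, 0]], jaw=[-1, -1, -1, -1, -1, -1])

```text
clock: 24.0
eef_pos: [0.5241, -0.2009, 0.0713]
eef_rot: [[0.002, 0.317, -0.948], [-0.0, -0.948, -0.317], [-1.0, 0.001, -0.002]]
contact_force: [0.2, 0.5, 9.4]
grip_width: 0.0128
```

Run:
```python
from h import *
s=st(); print(s['torque'])
```

```text
t 24.0 p [ 0.5241 -0.2009  0.0713] F [0.2 0.5 9.4] w 0.0128
[[ 0.002  0.317 -0.948]
 [-0.    -0.948 -0.317]
 [-1.     0.001 -0.002]]
q [ 20.8  41.7  -4.2 108.8   5.6  29.6 -58.7]
[0.13324295 0.26113482 0.06905007]
```

>>> move_arm(travel=[[0, 0, 0], [0, 0, 0], [0, 0, 0], [0, 0, 0], [0, 0, 0], [0, 0, 0], [0, 0, 0]], turn=[[-0.8, 0, 0], [-0.8, 0, 0], [-0.8, 0, 0], [-0.8, 0, 0], [-0.8, 0, 0], [-0.8, 0, 0], [0, 0, 0]], jaw=[-1, -1, -1, -1, -1, -1, -1])

```text
clock: 24.88
eef_pos: [0.5242, -0.2009, 0.0713]
eef_rot: [[0.003, 0.735, -0.678], [-0.0, -0.678, -0.735], [-1.0, 0.002, -0.001]]
contact_force: [-0.1, 0.4, 9.1]
grip_width: 0.0125
```

>>> move_arm(travel=[[0, 0, 0], [0, 0, 0], [0, 0, 0], [0, 0, 0], [0, 0, 0], [0, 0, 0], [0, 0, 0]], turn=[[-0.8, 0, 0], [-0.8, 0, 0], [-0.8, 0, 0], [-0.8, 0, 0], [-0.8, 0, 0], [-0.4, 0, 0], [0, 0, 0]], jaw=[-1, -1, -1, -1, -1, -1, -1])

```text
clock: 25.75
eef_pos: [0.5243, -0.2009, 0.0713]
eef_rot: [[0.003, 0.96, -0.281], [-0.001, -0.281, -0.96], [-1.0, 0.003, -0.0]]
contact_force: [-0.2, 0.9, 9.0]
grip_width: 0.0128
```

Run:
```python
from h import *
s=st(); print(s['torque'])
d=manip.snapshot('scene'); np.savez('scene8.npz',**d)
u0,v0,u1,v1=265,155,325,215; s_=10
i=cv2.resize(d['img'][v0:v1,u0:u1],None,fx=s_,fy=s_,interpolation=2)[:600]
cv2.imwrite('pics/ov8.png',i)
```

```text
t 25.75 p [ 0.5243 -0.2009  0.0713] F [-0.2  0.9  9. ] w 0.0128
[[ 0.003  0.96  -0.281]
 [-0.001 -0.281 -0.96 ]
 [-1.     0.003 -0.   ]]
q [ 30.2  42.8 -18.9 108.5  24.1  32.5 -20.9]
[0.02359814 0.18193628 0.08720527]
```

View pics/ov8.png

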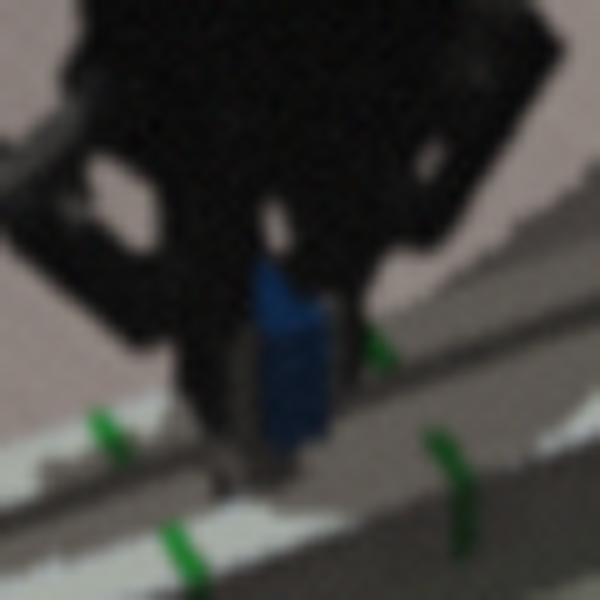

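>>> move_arm(travel=[[-0.05, 0, 0], [-0.05, 0, 0], [-0.05, 0, 0], [-0.03, 0, 0], [0, 0, 0]], turn=[[0, 0, 0], [0, 0, 0], [0, 0, 0], [0, 0, 0], [0, 0, 0]], jaw=[-1, -1, -1, -1, -1])

```text
clock: 26.42
eef_pos: [0.5243, -0.2009, 0.0747]
eef_rot: [[0.003, 0.96, -0.281], [-0.001, -0.281, -0.96], [-1.0, 0.003, -0.0]]
contact_force: [-0.1, 0.2, 6.1]
grip_width: 0.0127
```

>>> move_arm(travel=[[-0.03, 0, 0], [0, 0, 0], [0, 0, 0]], turn=[[0, 0, 0], [0, 0, 0], [0, 0, 0]], jaw=[-1, -1, -1])

```text
clock: 26.8
eef_pos: [0.5243, -0.2009, 0.0751]
eef_rot: [[0.003, 0.96, -0.281], [-0.001, -0.281, -0.96], [-1.0, 0.003, -0.0]]
contact_force: [0.6, -0.9, 6.0]
grip_width: 0.0131
```

>>> move_arm(travel=[[-0.025, 0, 0], [0, 0, 0], [0, 0, 0]], turn=[[0, 0, 0], [0, 0, 0], [0, 0, 0]], jaw=[-1, -1, -1])

```text
clock: 27.18
eef_pos: [0.5243, -0.2009, 0.0755]
eef_rot: [[0.003, 0.96, -0.281], [-0.001, -0.281, -0.96], [-1.0, 0.003, -0.0]]
contact_force: [1.8, -0.3, 5.3]
grip_width: 0.0129
```

>>> move_arm(travel=[[-0.025, 0, 0], [0, 0, 0], [0, 0, 0]], turn=[[0, 0, 0], [0, 0, 0], [0, 0, 0]], jaw=[-1, -1, -1])

```text
clock: 27.55
eef_pos: [0.5242, -0.2009, 0.0756]
eef_rot: [[0.002, 0.96, -0.281], [-0.0, -0.281, -0.96], [-1.0, 0.002, -0.0]]
contact_force: [4.4, -1.7, -0.1]
grip_width: 0.0128
```

>>> move_arm(travel=[[0, 0, 0], [0, 0, 0], [0, 0, 0], [0, 0, 0], [0, 0, 0], [0, 0, 0]], turn=[[0, 0, 0], [0, 0, 0], [0, 0, 0], [0, 0, 0], [0, 0, 0], [0, 0, 0]], jaw=[-0.5, -0.3, 0, 0.2, 0.2, 0.2])

```text
clock: 28.3
eef_pos: [0.523, -0.2006, 0.0755]
eef_rot: [[-0.0, 0.96, -0.281], [-0.0, -0.281, -0.96], [-1.0, -0.0, 0.0]]
contact_force: [-0.7, -0.8, 1.1]
grip_width: 0.0513
```

Run:
```python
from h import *
s=st()
d=manip.snapshot('scene'); np.savez('scene9.npz',**d)
u0,v0,u1,v1=265,155,325,215; s_=10
i=cv2.resize(d['img'][v0:v1,u0:u1],None,fx=s_,fy=s_,interpolation=2)[:600]
cv2.imwrite('pics/ov9.png',i)
```

```text
t 28.3 p [ 0.523  -0.2006  0.0755] F [-0.7 -0.8  1.1] w 0.0513
[[-0.     0.96  -0.281]
 [-0.    -0.281 -0.96 ]
 [-1.    -0.     0.   ]]
q [ 30.4  42.4 -19.1 108.4  23.9  33.1 -20.6]
```

View pics/ov9.png

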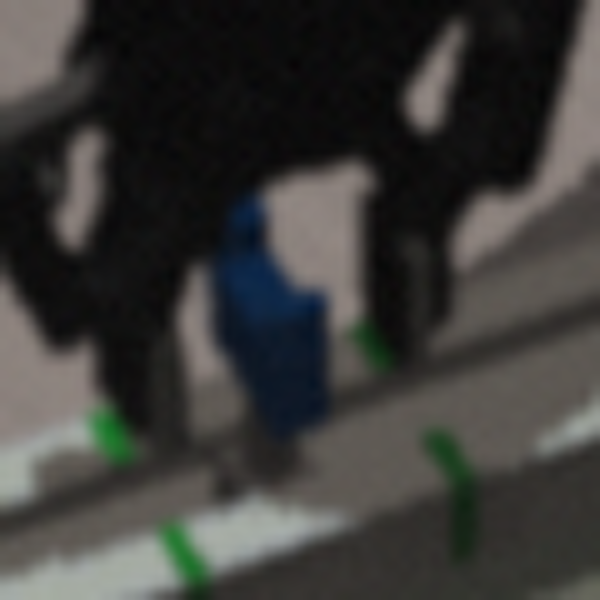

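Released and standing crosswise, free of both fingers. I'll retreat straight up and check with both cameras.

>>> move_arm(travel=[[-0.4, 0, 0], [-0.8, 0, 0], [-0.9, 0, 0], [-0.9, 0, 0], [-0.9, 0, 0], [-0.9, 0, 0], [-0.9, 0, 0], [-0.9, 0, 0], [-0.9, 0, 0]], turn=[[0, 0, 0], [0, 0, 0], [0, 0, 0], [0, 0, 0], [0, 0, 0], [0, 0, 0], [0, 0, 0], [0, 0, 0], [0, 0, 0]], jaw=[0.2, 0.2, 0.2, 0.2, 0.2, 0.2, 0.2, 0.2, 0.2])

```text
clock: 29.48
eef_pos: [0.5231, -0.2006, 0.2275]
eef_rot: [[0.001, 0.96, -0.281], [-0.0, -0.281, -0.96], [-1.0, 0.001, 0.0]]
contact_force: [-0.2, -0.3, 0.2]
grip_width: 0.051
```

>>> move_arm(travel=[[0, -1, 0], [0, -1, 0], [0, -1, 0], [0, -1, 0], [0, -1, 0], [0, -1, 0], [0, -0.5, 0], [0, 0, 0], [0, 0, 0]], turn=[[0, 0, 0], [0, 0, 0], [0, 0, 0], [0, 0, 0], [0, 0, 0], [0, 0, 0], [0, 0, 0], [0, 0, 0], [0, 0, 0]], jaw=[0.2, 0.2, 0.2, 0.2, 0.2, 0.2, 0.2, 0.2, 0.2])

```text
clock: 30.6
eef_pos: [0.3993, -0.1643, 0.2259]
eef_rot: [[0.002, 0.96, -0.281], [-0.0, -0.281, -0.96], [-1.0, 0.002, -0.0]]
contact_force: [-0.2, -0.1, -0.0]
grip_width: 0.0513
```

Run:
```python
from h import *
st()
for n in ('scene','top'):
    d=manip.snapshot(n); np.savez(f'{n}10.npz',**d); i=d['img']; W=cloud(d)
    u0,v0,u1,v1=(215,150,370,265) if n=='scene' else (335,200,412,332)
    c=i[v0:v1,u0:u1]
    cv2.imwrite(f'pics/{n}10.png',cv2.resize(c,None,fx=4.5,fy=4.5,interpolation=2))
    hsv=cv2.cvtColor(i,cv2.COLOR_BGR2HSV); m=cv2.inRange(hsv,(100,100,40),(125,255,255)); q=np.zeros(m.shape,bool); q[v0:v1,u0:u1]=1
    w=W[(m>0)&q]; w=w[~np.isnan(w[:,2])]
    print(n,len(w))
    if len(w)>5:
        print(np.median(w,0).round(4),'zmax',w[:,2].max().round(4))
        for lo,hi in((.095,.112),(.112,.13)):
            s=w[(w[:,2]>lo)&(w[:,2]<hi)]
            if len(s)>4: print(lo,len(s),s.mean(0).round(4),cv2.minAreaRect(s[:,:2].astype(np.float32)))
```

```text
t 30.6 p [ 0.3993 -0.1643  0.2259] F [-0.2 -0.1 -0. ] w 0.0513
[[ 0.002  0.96  -0.281]
 [-0.    -0.281 -0.96 ]
 [-1.     0.002 -0.   ]]
q [ 39.6  20.6 -27.6 119.8  14.   42.5 -13.2]
scene 161
[ 0.5293 -0.1946  0.1063] zmax 0.1209
0.095 88 [ 0.5281 -0.1985  0.1046] ((0.5263834595680237, -0.19830356538295746), (0.034801334142684937, 0.014316456392407417), 74.68212127685547)
0.112 44 [ 0.5258 -0.2006  0.1165] ((0.5246368050575256, -0.20128214359283447), (0.03992406651377678, 0.01419617235660553), 69.25083923339844)
top 76
[ 0.5246 -0.2003  0.11  ] zmax 0.123
0.095 46 [ 0.5249 -0.2005  0.1079] ((0.5253361463546753, -0.2000482678413391), (0.021862419322133064, 0.013249474577605724), 75.60418701171875)
0.112 28 [ 0.5251 -0.1995  0.1181] ((0.5254477262496948, -0.1997976154088974), (0.03501654416322708, 0.011337262578308582), 75.56794738769531)
```

View pics/scene10.png

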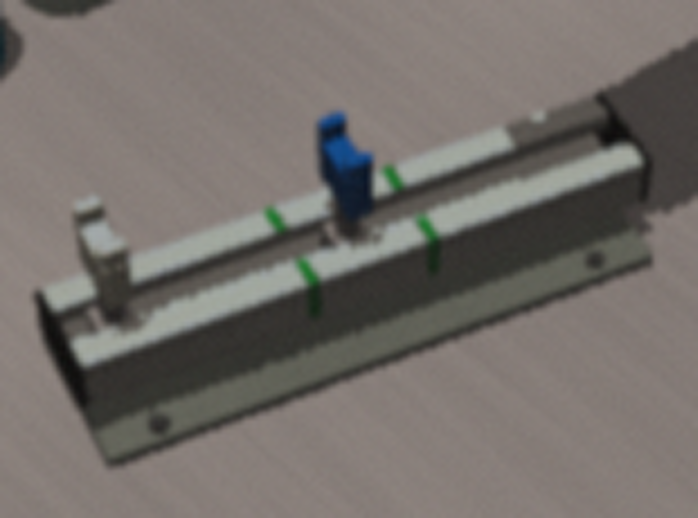

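View pics/top10.png

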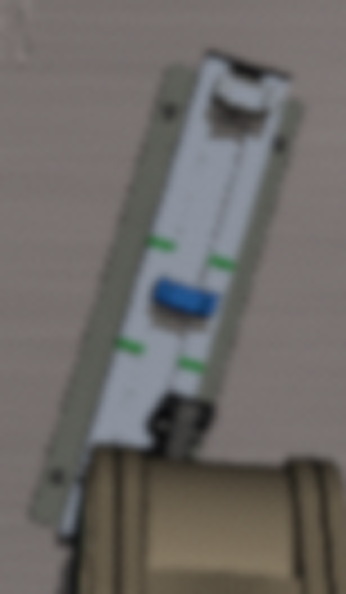

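Run:
```python
from h import *
d0=dict(np.load('scene0.npz'));d=dict(np.load('scene10.npz'));W=cloud(d)
t=np.radians(163.65);x=np.array([np.cos(t),np.sin(t)]);c=np.array([.5237,-.2007])
r=W[...,:2]-c; a=r@x; b=r@np.array([-x[1],x[0]])
for nm,lo,hi in (('white',-.14,-.11),('blue',-.02,.02)):
    q=(a>lo)&(a<hi)&(abs(b)<.025)&(W[...,2]>.1); w=W[q]; print(nm,q.sum(),'z95',np.percentile(w[:,2],95).round(4))
st()
print(manip.sign_off())
```

```text
white 137 z95 0.1191
blue 133 z95 0.1181
t 30.7 p [ 0.399  -0.1642  0.2256] F [ 0.  -0.3  0.4] w 0.0511
[[ 0.001  0.96  -0.281]
 [ 0.    -0.281 -0.96 ]
 [-1.     0.001 -0.   ]]
q [ 39.6  20.6 -27.6 119.8  14.   42.5 -13.2]
the job is handed in; nothing more can be done
None
```

I fitted the smaller blue rest into the channel between the green bands, turned it a quarter turn, released it and handed the job in at 30.7 s. `sign_off` gives no verdict, so whether it passed is unconfirmed.

**What the arm did**
- **Lowering:** The nut went into the slot lengthwise without touching anything. The foot met the channel floor at a grip height of about 95.5 mm.
- **Pressing:** I pressed about 6 mm past that contact. The spring force was about 11 N by the force sensor, well under the 30 N limit.
- **Turning:** The nut turned 90° freely.
- **Locking:** It then rose until the rims stopped it at a grip height of about 93.5 mm, where I let it go and drew the gripper back.

**Last checks**
- **Position:** Both cameras show the rest upright and crosswise between the bands. The top camera puts it within about 2 mm of the slot's middle. Its yaw by the top camera is about 2° from square.
- **Height:** Its horn tops are at about 118 mm, against 119 mm for the fitted white rest.
- **Contact:** The force on the arm was about zero at the end.
- **Camera disagreement:** The two cameras differ by about 2 mm. The scene camera's fit of the rest's yaw is also rough, between 69° and 75°. Both are well inside the tolerance.
- **Not checked:** I did not measure the jars, beaker, bottle, tape roll and forceps again at the end. The arm's path stayed clear of them and no contact force pointed to a touch.

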